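# Book cartons in at the reuse warehouse

## Robot

A 7-joint arm with a two-finger parallel gripper is mounted at the origin on the work surface. World frame = base frame: x ahead of the robot, y to its left, z up, the work surface at z = 0. Lengths are in m, angles in rad, forces in N, time in s.
With the tool pointing down it reaches from about 0.35 to 0.9 m from the base axis. Payload 19.9 kg.
Tool frame: the origin (TCP) lies on the centre line of the jaws, within the pads' length; the fingertips stand 17 mm ahead of it and the grasp point (between the pads) lies 2 mm behind it; z points along the fingers, y is the line along which they close (so a half turn about z gives the same grasp; the last joint's range is limited). The gripper opens to 94 mm and grips with 3 to 60 N. Pads are 16 mm wide; open, the fingers measure 119 mm over their backs; the gripper's body (75 mm by 177 mm) begins 78 mm behind the grasp point.
Start: joints at [1.085, 0.417, -0.01, 1.614, 0.005, 1.111, -0.053], TCP at [0.268, -0.564, 0.222] pointing down, gripper open.
Joint ranges: [-2.81, 2.81], [-0.39, 2.02], [-1.27, 1.25], [0.06, 2.57], [-1.19, 4.33], [0.19, 2], [-2.82, 2.82]. Speed limits (rad/s): [1.89, 1.89, 2.39, 2.39, 3.01, 3.01, 3.01].

## Interface

Orientations are given as a 3x3 rotation matrix whose columns are the frame's x, y, z axes.
In Python, from workcell import state, grab_frame, camera_info, finish_job gives the robot as it stands. The module is installed in compiled form; this text tells all that it offers.
- The arm moves only by the shell command python3 -m inch 'ROWS'. ROWS is text: rows parted by semicolons, each of 7 numbers parted by spaces: the shift along the tool's x, y, z in units of 30 mm (1.0 is 30 mm), then the turn, a rotation vector about the tool's x, y, z in units of 8 degrees (1.0 is 8 degrees), then the closure, from 0 (fully open) to 1 (shut). A call has 1 to 10 rows; each row is the pose to reach, as a shift and turn from the pose commanded when the call began, along the tool's axes at that moment; what a row does not reach only later rows make up. A row lasts 1/8 s, in which the tool goes at most 62.5 mm and 10.7 degrees, less where a joint would pass 70% of its speed; a pose out of reach is approached as far as the arm can. A call with a gripper value outside its range is refused whole. The fingers move at their own pace and stop on an object; the grip force is fixed at half the most. Time passes only in rows, so rows that repeat a pose let the fingers close. It gives the time, the measured TCP pose, the force, the opening and the grip force at its end, in the units of the state.
- state(): the state, without advancing time (a new reading comes with each control period).
- grab_frame(name): name is "scene" or "side" or "wrist"; returns (picture, depth): 400x640x3 uint8, red, green, blue; 400x640 float32, m along the optical axis (not along the pixel's ray), 0 where there is no reading.
- camera_info(name): a dict with "camera_matrix" (3x3 intrinsics, pixels), "T" (4x4, takes a point from camera to world coordinates). Camera axes: x right, y down, z forward; pixel columns grow to the right and rows downward; lengths in m; the calibration is good to about 2 mm. A picture is of the moment at which its call begins: read the wrist's pose just before it. camera_info takes no time and is no camera call; for the wrist camera it gives the pose at the moment of the call.
- finish_job(): hands the job in; it is judged then, once.
The state is a dict: "t": time; "qpos": joint angles; "dq": joint speeds; "tau": joint torques, N m; "tool_pos": TCP position; "orientation": TCP orientation; "force": force on the tool from outside, world axes, zero at the start; "ft_torque": the same for the moment, N m; "grip_width": finger opening in m; "gripper_force": force on a finger pad.
Only numpy, scipy, OpenCV 4.12 (cv2) and the standard library are available. Lean on these libraries where they do the work, as an engineer would, in place of code of your own. Each camera call takes 0.05 s, during which the arm holds its last target. There are 200 camera calls.

## Task

Book the donated cartons in: stand the bric-a-brac left on the shelf board upright in the blue crate, and tip every carton over the board's front edge so that it lies flat on its back on the board, roughly square to it, label up. Going from left to right (as the robot sees them), point the hand scanner straight down at the label of each tipped carton from about 10 cm and hold it still for a good second, and put the scanner back nose down in its holder; do not drop it or lay it on its side, and leave everything else where it is.

Things in the scene. Friction and masses are not known exactly. Their poses are not given: they have to be found in the camera images.
- board: Fixed chipboard shelf board with an orange front edge, 235 mm deep (x) x 500 wide (y) x 18 thick, lying on the table. Origin: middle of its front (robot-side) edge at table height; x points away from the robot across the board, z up. Its 18 mm high front edge is what blocks the foot of a carton that is tipped over it.
- carton_left: Closed cardboard carton (0.25 to 0.5 kg, may be absent), the left one of the row; 92 mm deep (x) x 104 wide (y) x 215 tall (z), too deep for a gripper. Starts standing on the table just on the robot's side of the board, 6 to 24 mm short of its front edge. Origin: centre of its foot; z points to its top, -x out of its front. On its back, its x axis points straight down, its z axis away from the robot, and its front is on top.
- carton_left_label (a point): Centre of the white bar-code label (62 x 42 mm) on the front face (-x) of carton_left, 125 mm above its foot. Axes as the carton's.
- carton_mid: Closed cardboard carton (0.25 to 0.5 kg, may be absent), the middle one of the row; 90 mm deep (x) x 110 wide (y) x 205 tall (z), too deep for a gripper. Starts standing on the table just on the robot's side of the board, 6 to 24 mm short of its front edge. Origin: centre of its foot; z points to its top, -x out of its front. On its back, its x axis points straight down, its z axis away from the robot, and its front is on top.
- carton_mid_label (a point): Centre of the white bar-code label (62 x 42 mm) on the front face (-x) of carton_mid, 120 mm above its foot. Axes as the carton's.
- carton_right: Closed cardboard carton (0.25 to 0.5 kg, may be absent), the right one of the row; 94 mm deep (x) x 106 wide (y) x 225 tall (z), too deep for a gripper. Starts standing on the table just on the robot's side of the board, 6 to 24 mm short of its front edge. Origin: centre of its foot; z points to its top, -x out of its front. On its back, its x axis points straight down, its z axis away from the robot, and its front is on top.
- carton_right_label (a point): Centre of the white bar-code label (62 x 42 mm) on the front face (-x) of carton_right, 130 mm above its foot. Axes as the carton's.
- sugar_bowl: White ceramic sugar bowl with a knobbed lid, 62 mm across with straight sides from 8 to 36 mm up, 55 tall; round; grip it about 26 mm up. May be absent. Starts upright on the board, where a carton would come to lie. Origin: centre of its foot, z up its axis.
- tin: Round steel tin, 64 mm across, 44 tall, straight sides; grip it about 26 mm up. May be absent. Starts upright on the board, where a carton would come to lie. Origin: centre of its foot, z up its axis.
- trinket: Round turned wooden trinket box, dark, 60 mm across, 48 tall, straight sides up to 40 mm; grip it about 26 mm up. May be absent. Starts upright on the board, where a carton would come to lie. Origin: centre of its foot, z up its axis.
- crate: Fixed blue stacking crate, open on top, outside 300 (x) x 175 (y) x 60 mm high, walls and floor 4 mm thick; a rim stands 8 mm out around the top. Stands to one side of the board. Origin: centre of its underside.
- holder: Fixed black scanner holder: base plate 130 x 115 x 8 mm with an open square pocket in the middle, inside 64 (x) x 58 (y) mm, 5 mm walls up to 40 mm above the table. Stands on the side of the board away from the crate. Origin: centre of the underside; the scanner stands on the pocket's floor, 8 mm above it, with its axes along the holder's.
- scanner: Cordless gun-shaped hand scanner, 0.17 kg, parked nose down in the holder. Head 118 mm tall along z: a grey nose 50 (x) x 44 (y) mm up to 48 mm, then a black part 44 (x) x 38 (y) mm up to 118 mm. Grip the black part from above across y at about 97 mm, fingers on its +y and -y sides; the handle (28 mm thick) leaves at about 78 mm towards -x, 139 mm out, rising to 112 mm. Origin: centre of the nose's flat end.
- scanner_window (a point): The scanner's window, at the centre of the nose's end. Axes as the scanner's; it reads along -z, 50 to 150 mm ahead of the window, best at 100 mm.
- mug: Bystander: white mug, 80 mm across, 92 tall. Origin: centre of its foot.
- bowl: Bystander: blue bowl, 90 mm across, 42 tall. Origin: centre of its foot.
- toy_car: Bystander: small green toy car, 85 mm long. Origin: centre of its foot.
- candlestick: Bystander: brass candlestick, 106 mm tall, 60 across its foot. Origin: centre of its foot.
- cup: Bystander: copper cup, 80 mm across, 60 tall. Origin: centre of its foot.
- preserve: Bystander: amber glass jar with brass lid, 60 mm across, 85 tall. Origin: centre of its foot.
Mind the look-alikes: they are no part of the job. Leave any purple look-alike of the trinket alone.

How it is judged:
By the outcome, as a careful person would: the job done as asked, in the order asked, and still so for the second after the job is handed in, with the robot touching nothing.
Of carton_left, carton_mid, carton_right only 2 to 3 are there at a start; the rules pass over those that are not, and their reading is None.
Of sugar_bowl, tin, trinket only 2 to 3 are there at a start; the rules pass over those that are not, and their reading is None.
At some moment in a run one of sugar_bowl, tin, trinket may be knocked a few centimetres aside while the robot is not near it.
It also fails if it takes over 210 s, if anything falls off the work surface, if the arm or the gripper's body presses on something with over 40 N, if the wrist force passes 120 N, or if a joint passes its speed limit or range.

## Working session

There is one attempt and no reset: what is moved stays moved. The work goes in short steps, Python scripts to look and compute and a shell command to move; the robot and the scene stay as the last step left them, time stands still between calls to the robot, and variables do not carry over. Pictures are saved under pics/ and viewed, at most 14 in all, crops included, and the job is handed in when it is done.

```bash
mkdir -p pics
python3 - <<'E'
from workcell import *
import cv2,numpy as np
s=state();print(s['t'],s['tool_pos'],np.round(s['orientation'],3).tolist(),s['grip_width'])
for n in['scene','side']:
    p,d=grab_frame(n);cv2.imwrite(f'pics/{n}0.png',p[:,:,::-1]);np.savez(f'{n}0.npz',p=p,d=d)
    c=camera_info(n);print(n,np.round(c['camera_matrix'],1).tolist(),np.round(c['T'],3).tolist())
E
```

```text
0.0 [ 0.26816909 -0.56413948  0.22182375] [[0.903, 0.429, -0.001], [0.429, -0.903, 0.001], [-0.0, -0.001, -1.0]] 0.09370521365214791
scene [[414.5, 0.0, 319.1], [0.0, 414.5, 194.1], [0.0, 0.0, 1.0]] [[0.768, 0.527, -0.365, 0.849], [0.641, -0.621, 0.452, -0.453], [0.011, -0.58, -0.814, 0.899], [0.0, 0.0, 0.0, 1.0]]
side [[488.7, 0.0, 332.0], [0.0, 488.7, 199.1], [0.0, 0.0, 1.0]] [[-0.784, -0.449, 0.43, -0.088], [-0.621, 0.553, -0.555, 0.766], [0.011, -0.702, -0.712, 1.107], [0.0, 0.0, 0.0, 1.0]]
```

View pics/scene0.png

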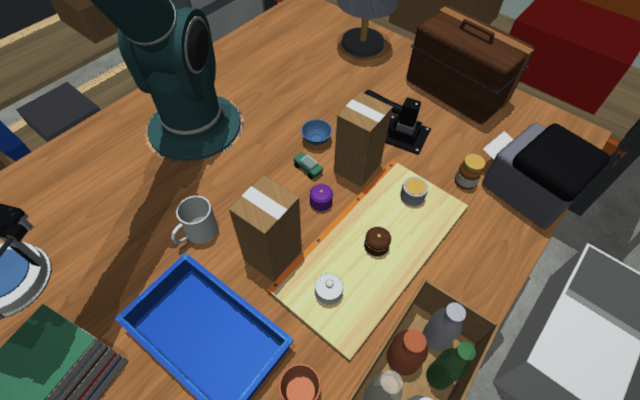

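View pics/side0.png

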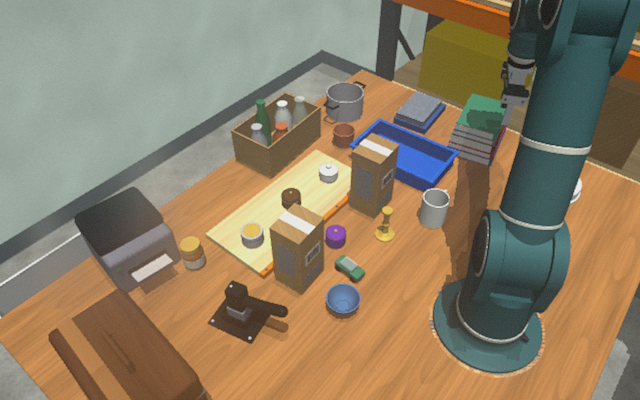

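Scene: steel tin at (414,190), dark trinket at (378,240), sugar bowl at (329,288). The look-alikes are the purple box (320,197), cup (300,385), preserve (470,170), mug and bowl. There are two cartons, at (360,140) and (267,230), with the scanner at (405,120) and the crate at (205,330).

```bash
cat > h.py <<'E'
import numpy as np,cv2
from workcell import *
def cloud(n,d,c=None):
    c=c or camera_info(n);K=c['camera_matrix'];T=np.array(c['T'])
    v,u=np.mgrid[:400,:640];X=np.stack([(u-K[0][2])/K[0][0]*d,(v-K[1][2])/K[1][1]*d,d],-1)
    W=X@T[:3,:3].T+T[:3,3];W[d<=0]=np.nan;return W
def rect(P):
    (c,s,a)=cv2.minAreaRect((P[:,:2]*1000).astype(np.float32));return np.round(c,1),np.round(s,1),round(a,1)
def tops(W,m,lo,hi,amin=40):
    g=m&(W[...,2]>lo)&(W[...,2]<hi);g=g.astype(np.uint8)
    n,l,st,_=cv2.connectedComponentsWithStats(g)
    return [(st[i,:2]+st[i,2:4]//2,st[i,4],W[l==i]) for i in range(1,n) if st[i,4]>=amin]
E
python3 - <<'E'
from h import *
np.set_printoptions(suppress=True,precision=3)
for n in['scene','side']:
    f=np.load(n+'0.npz');p,d=f['p'],f['d'];W=cloud(n,d);h=cv2.cvtColor(p,cv2.COLOR_RGB2HSV);H,S,V=[h[...,i].astype(int) for i in range(3)]
    A=np.ones_like(H,bool)&(W[...,0]>.25)&(W[...,0]<.95)&(abs(W[...,1])<.6)
    print('==',n)
    for c in tops(W,A,.195,.24):
        print('carton top',c[0],c[1],rect(c[2]),np.nanmedian(c[2][:,2]))
    for nm,m,lo,hi in[('board',A&(H>18)&(H<32)&(V>150),.012,.024),('crate rim',A&(H>100)&(H<125)&(S>150),.05,.07),('blk',A&(V<60),.03,.2),('base',A&(V<60),.004,.02)]:
        for c in tops(W,m,lo,hi,150): print(nm,c[0],c[1],rect(c[2]),np.round(np.nanmedian(c[2][:,2]),3),np.nanmax(c[2],0))
    # orange edge
    for c in tops(W,A&(H>5)&(H<16)&(S>200)&(V>180),.0,.03,20):print('orange',c[0],c[1],rect(c[2]),np.nanmin(c[2],0),np.nanmax(c[2],0))
    for c in tops(W,A,.03,.12,80):print('obj',c[0],c[1],rect(c[2]),np.nanmax(c[2][:,2]))
E
```

```text
== scene
carton top [466  48] 533 (array([515.9, 582. ]), array([ 38.6, 290. ]), 89.0) 0.19729610549043675
carton top [365 115] 1443 (array([469.6, 183.4]), array([ 93.6, 107.6]), 4.0) 0.21295725889996853
carton top [264 208] 2626 (array([ 477.8, -165. ]), array([ 95.9, 107.1]), 3.4) 0.22351791745915378
carton top [ 35 260] 113 (array([ 253.8, -515.5]), array([13.7,  7.3]), 89.8) 0.22332944247470077
carton top [467 351] 83 (array([ 922.6, -147.8]), array([23.6, 26.9]), 85.6) 0.19564126081100885
board [370 261] 11308 (array([657.3,   9. ]), array([501.4, 220.8]), 89.7) 0.016 [0.769 0.26  0.023]
crate rim [204 327] 2732 (array([ 507.5, -394.5]), array([318.4, 189.7]), 2.6) 0.059 [ 0.668 -0.294  0.064]
blk [461  73] 4771 (array([514.8, 574.4]), array([303.4,  45.9]), 1.0) 0.12 [0.666 0.6   0.196]
blk [393 114] 904 (array([452.1, 361.9]), array([174. ,  69.3]), 13.2) 0.091 [0.543 0.414 0.127]
blk [377 147] 699 (array([515.1, 188.5]), array([  3.5, 105.2]), 4.0) 0.128 [0.52  0.241 0.2  ]
blk [543 174] 6105 (array([867.3, 424.1]), array([179.4, 194.1]), 80.7) 0.153 [0.95  0.523 0.162]
blk 
[... 4041 characters left out ...]
ray([641.8, 191.9]), array([62.8, 65.2]), 59.6) 0.06751781709735294
obj [336 234] 300 (array([463. ,  34.6]), array([57.5, 56.6]), 16.9) 0.05104371608675251
obj [131 260] 1934 (array([811.6, 479.9]), array([244.1, 132.2]), 40.7) 0.11997685727144713
obj [192 251] 551 (array([719.8, 342.9]), array([59.3, 58.2]), 30.9) 0.09057535478880996
obj [299 266] 1031 (array([441.1, 207.7]), array([137.3,  72.5]), 52.5) 0.11998015374661708
obj [349 265] 172 (array([371.5,  96.5]), array([34.6, 50.8]), 85.8) 0.04327904203050026
obj [343 299] 285 (array([314.2, 193.8]), array([87.3, 89.4]), 74.6) 0.046789226745665546
obj [254 307] 1130 (array([447.3, 378. ]), array([176.3,  54.9]), 11.1) 0.11979601200705225
```

Measured centres in mm, averaged over the two views:

| Thing | x | y | Size check |
|---|---|---|---|
| carton_left | 469 | 186 | top at 213 |
| carton_right | 476 | -163 | top at 223 |
| tin | 643 | 190 | diameter OK |
| trinket | 655 | 10 | diameter OK |
| sugar bowl | 641 | -156 | diameter OK |
| crate | 507 | -394 | yaw 2.6° |
| board front edge | about 534 | – | – |

carton_mid is absent. I'll start by moving over the sugar bowl.

```bash
python3 -m inch '0 0 -2.6 0 0 0 0; 17.1 -7 -2.6 0 0 3.2 0; 17.1 -7 -2.6 0 0 3.2 0; 17.1 -7 -2.6 0 0 3.2 0; 17.1 -7 -2.6 0 0 3.2 0; 17.1 -7 -2.6 0 0 3.2 0; 17.1 -7 -2.6 0 0 3.2 0; 17.1 -7 -2.6 0 0 3.2 0; 17.1 -7 -2.6 0 0 3.2 0; 17.1 -7 -2.6 0 0 3.2 0'
python3 -m inch '0 0 0 0 0 0 0; 0 0 0 0 0 0 0'
python3 - <<'E'
from h import *
s=state();print(s['tool_pos'],np.round(s['orientation'],3).tolist(),s['qpos'])
p,d=grab_frame('wrist');cv2.imwrite('pics/w1.png',p[:,:,::-1]);c=camera_info('wrist');W=cloud('wrist',d,c);print(np.round(c['T'],3).tolist())
for c in tops(W,np.ones(d.shape,bool),.03,.12,300):print('obj',c[0],c[1],rect(c[2]),np.nanmax(c[2][:,2]))
E
```

```text
t: 1.35
tool_pos: [0.6412, -0.1544, 0.3002]
orientation: [[1.0, -0.003, -0.0], [-0.003, -1.0, 0.0], [-0.0, -0.0, -1.0]]
force: [1.1, -1.0, -0.1]
grip_width: 0.0941
gripper_force: 0.0
t: 1.6
tool_pos: [0.6399, -0.1562, 0.2998]
orientation: [[1.0, -0.003, -0.001], [-0.003, -1.0, -0.0], [-0.001, 0.0, -1.0]]
force: [-0.4, -0.6, -0.2]
grip_width: 0.0939
gripper_force: 0.0
[ 0.63991148 -0.15624756  0.29983927] [[1.0, -0.003, -0.001], [-0.003, -1.0, -0.0], [-0.001, 0.0, -1.0]] [ 0.31971119  0.43125961 -0.18055825  1.42077399  0.07832711  1.29756087
 -1.43965862]
[[-0.004, -0.961, -0.277, 0.72], [-1.0, 0.004, 0.001, -0.158], [-0.0, 0.277, -0.961, 0.461], [0.0, 0.0, 0.0, 1.0]]
obj [354  20] 5238 (array([ 804.3, -185.7]), array([  1.3, 277.7]), 3.4) 0.11999383142851916
obj [594  31] 3173 (array([ 798.3, -466.4]), array([148.6,  39.9]), 67.0) 0.09182249243052581
obj [481  97] 2037 (array([ 726.2, -347.8]), array([79.2, 77.5]), 89.3) 0.061763334143433934
obj [195 156] 2068 (array([656.6,   8.2]), array([58.9, 59.2]), 84.0) 0.06895369002447005
obj [ 57 167] 2801 (array([643.9, 188.5]), array([64.7, 63. ]), 89.4) 0.06424485951779779
obj [323 166] 1848 (array([ 642.7, -156.2]), array([61.1, 60.2]), 2.3) 0.07471509090761697
obj [505 217] 5781 (array([ 558.2, -391.4]), array([214.7, 193.4]), 2.2) 0.06170952122411505
obj [628 197] 1343 (array([ 596.2, -575.6]), array([111.5,  17.5]), 9.0) 0.049232231803886084
obj [327 261] 2552 (array([ 523.4, -161.1]), array([  3.3, 105.9]), 3.1) 0.119970230621742
obj [ 66 268] 3353 (array([507.5, 174.2]), array([121.4,  54.6]), 63.2) 0.11994285531878529
obj [403 383] 397 (array([ 304. , -276.6]), array([47.5, 45.5]), 10.5) 0.0926804426421079
```

View pics/w1.png

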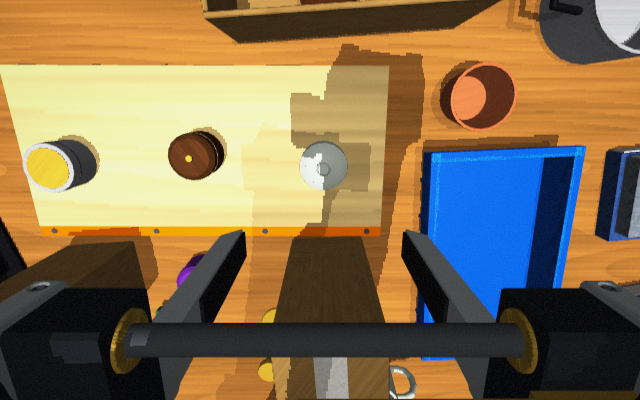

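The wrist view confirms the steel tin (57,167), the brown trinket (195,156) and the sugar bowl (323,166) on the board; the purple one is off the board. Grasping the bowl.

```bash
python3 -m inch '0.08 0 2 0 0 0 0; 0.08 0 4 0 0 0 0; 0.08 0 6 0 0 0 0; 0.08 0 7.5 0 0 0 0; 0.08 0 8.2 0 0 0 0; 0.08 0 8.6 0 0 0 0; 0.08 0 8.6 0 0 0 1; 0.08 0 8.6 0 0 0 1; 0.08 0 8.6 0 0 0 1; 0.08 0 8.6 0 0 0 1'
python3 -m inch '0 0 0 0 0 0 1; 0 0 0 0 0 0 1; 0 0 0 0 0 0 1'
```

```text
t: 2.9
tool_pos: [0.643, -0.156, 0.0432]
orientation: [[1.0, -0.003, 0.001], [-0.003, -1.0, -0.0], [0.001, 0.0, -1.0]]
force: [-1.6, -0.1, 6.1]
grip_width: 0.0603
gripper_force: 30.0
t: 3.28
tool_pos: [0.643, -0.156, 0.0432]
orientation: [[1.0, -0.003, 0.001], [-0.003, -1.0, -0.0], [0.001, 0.0, -1.0]]
force: [-1.6, 0.1, 7.8]
grip_width: 0.0607
gripper_force: 30.0
```

```bash
python3 -m inch '0 0 -1 0 0 0 1; 0 0 -2.5 0 0 0 1; 0 0 -4 0 0 0 1; -0.4 2 -4 0 0 0 1; -0.8 4 -4 0 0 0 1; -1.2 6 -4 0 0 0 1; -1.5 7.4 -4 0 0 0 1; -1.5 7.8 -4 0 0 0 1; -1.5 7.8 -3 0 0 0 1; -1.5 7.8 -1.5 0 0 0 1'
python3 -m inch '0 0 0.9 0 0 0 1; 0 0 1.5 0 0 0 1; 0 0 1.85 0 0 0 1; 0 0 1.95 0 0 0 1; 0 0 1.95 0 0 0 1'
```

```text
t: 4.53
tool_pos: [0.5981, -0.3894, 0.0878]
orientation: [[1.0, -0.002, 0.002], [-0.002, -1.0, -0.001], [0.002, 0.001, -1.0]]
force: [-0.1, -0.4, -2.0]
grip_width: 0.0607
gripper_force: 30.0
t: 5.15
tool_pos: [0.5974, -0.3899, 0.0298]
orientation: [[1.0, -0.003, 0.001], [-0.003, -1.0, -0.001], [0.001, 0.001, -1.0]]
force: [0.3, -1.2, -1.6]
grip_width: 0.0604
gripper_force: 30.0
```

```bash
python3 -m inch '0 0 0.03 0 0 0 0.3; 0 0 0.03 0 0 0 0; 0 0 0 0 0 0 0; 0 0 -1 0 0 0 0; 0 0 -3 0 0 0 0; 0 0 -5 0 0 0 0; 0.3 -2 -5 0 0 0 0; 0.7 -4 -5 0 0 0 0; 1 -6 -5 0 0 0 0; 1.3 -8 -5 0 0 0 0'
python3 -m inch '0.3 -2 0 0 0 0 0; 0.6 -4 0 0 0 0 0; 0.63 -5.3 0 0 0 0 0; 0.63 -5.3 0 0 0 0 0; 0.63 -5.3 0 0 0 0 0'
python3 - <<'E'
from h import *
s=state();print(s['tool_pos'])
p,d=grab_frame('wrist');c=camera_info('wrist');W=cloud('wrist',d,c)
for c in tops(W,np.ones(d.shape,bool),.03,.11,300):print('obj',c[0],c[1],rect(c[2]),np.nanmax(c[2][:,2]))
p,d=grab_frame('scene');W=cloud('scene',d)
for c in tops(W,(W[...,0]>.55)&(W[...,0]<.76)&(abs(W[...,1])<.5),.03,.11,80):print('sc',c[0],c[1],rect(c[2]),np.nanmax(c[2][:,2]))
E
```

```text
t: 6.4
tool_pos: [0.6367, -0.148, 0.1793]
orientation: [[1.0, -0.003, 0.001], [-0.003, -1.0, -0.0], [0.001, 0.0, -1.0]]
force: [0.4, -0.4, -1.6]
grip_width: 0.0939
gripper_force: 0.0
t: 7.02
tool_pos: [0.656, 0.0082, 0.179]
orientation: [[1.0, -0.004, 0.0], [-0.004, -1.0, -0.0], [0.0, 0.0, -1.0]]
force: [0.2, -0.1, 0.0]
grip_width: 0.094
gripper_force: 0.0
[0.65601199 0.00819062 0.17898424]
obj [512  16] 5890 (array([ 802.5, -152.4]), array([217.5,  24.7]), 86.9) 0.10995676614462949
obj [322 193] 3454 (array([657. ,   8.7]), array([59.2, 59.4]), 10.9) 0.06783529648842729
obj [132 206] 4679 (array([644.1, 188.6]), array([64.3, 63.2]), 89.3) 0.06358502715088443
obj [625 244] 1797 (array([ 602.1, -298.2]), array([103.1,  13.3]), 0.7) 0.06025974344109053
obj [200 379] 1345 (array([462.9, 133.3]), array([71.7,  2. ]), 4.0) 0.10986944744400276
obj [304 367] 698 (array([455.4,  31.3]), array([57.3, 29.2]), 81.5) 0.04957996466925396
obj [442 378] 1080 (array([ 473.7, -110.4]), array([91. ,  1.7]), 3.2) 0.10992144847917246
sc [497 146] 358 (array([740.3, 447.9]), array([103.8,  37.3]), 85.9) 0.07770524329833006
sc [472 169] 591 (array([724.3, 334.2]), array([57.9, 55.9]), 55.3) 0.08674005189650602
sc [416 190] 458 (array([652.2, 186.7]), array([48.3, 64.8]), 0.7) 0.06482160967498218
sc [378 241] 558 (array([658.6,   5.7]), array([57.9, 57.4]), 65.5) 0.06894002979668223
sc [266 353] 965 (array([ 609.3, -366.9]), array([112.2, 144.9]), 2.6) 0.06364362745284957
sc [237 362] 831 (array([ 598.3, -392.1]), array([61.2, 60.7]), 1.6) 0.06136973337003748
sc [300 382] 466 (array([ 719.1, -341.5]), array([78.4, 57.1]), 49.2) 0.06299341406511672
sc [195 388] 223 (array([ 581.7, -480.3]), array([62.9, 11.5]), 1.7) 0.06357181646260535
```

```bash
python3 -m inch '0 0 2 0 0 0 0; 0 0 3.7 0 0 0 0; 0 0 4.3 0 0 0 0; 0 0 4.55 0 0 0 0; 0 0 4.55 0 0 0 1; 0 0 4.55 0 0 0 1; 0 0 4.55 0 0 0 1; 0 0 4.55 0 0 0 1; 0 0 4.55 0 0 0 1; 0 0 3.5 0 0 0 1'
python3 -m inch '0 0 -2 0 0 0 1; 0 0 -3.5 0 0 0 1; 0 2 -3.5 0 0 0 1; 0 4 -3.5 0 0 0 1; 0 6 -3.5 0 0 0 1; 0 8 -3.5 0 0 0 1; 0 10 -3.5 0 0 0 1; -1.5 12 -3.5 0 0 0 1; -3.5 13.4 -3.5 0 0 0 1; -5 13.4 -3.5 0 0 0 1'
```

```text
t: 8.38
tool_pos: [0.6545, 0.009, 0.0723]
orientation: [[1.0, -0.003, -0.004], [-0.003, -1.0, -0.0], [-0.004, 0.0, -1.0]]
force: [-0.6, -0.5, -0.8]
grip_width: 0.0588
gripper_force: 30.0
t: 9.62
tool_pos: [0.5045, -0.3943, 0.1783]
orientation: [[1.0, -0.005, -0.001], [-0.005, -1.0, -0.0], [-0.001, 0.0, -1.0]]
force: [0.4, -1.0, -0.9]
grip_width: 0.0591
gripper_force: 30.0
```

```bash
python3 -m inch '0 0 2 0 0 0 1; 0 0 3.8 0 0 0 1; 0 0 4.6 0 0 0 1; 0 0 4.97 0 0 0 1; 0 0 4.97 0 0 0 1; 0 0 4.97 0 0 0 0.3; 0 0 4.97 0 0 0 0; 0 0 4.97 0 0 0 0; 0 0 4 0 0 0 0; 0 0 2 0 0 0 0'
python3 -m inch '0 0 -2 0 0 0 0; 2 0 -2 0 0 0 0; 4 0 -2 0 0 0 0; 4.65 -2 -2 0 0 0 0; 4.65 -4 -2 0 0 0 0; 4.65 -6 -2 0 0 0 0; 4.65 -8 -2 0 0 0 0; 4.65 -10 -2 0 0 0 0; 4.65 -12 -2 0 0 0 0; 4.65 -14 -2 0 0 0 0'
python3 -m inch '0 -2 0 0 0 0 0; 0 -4 0 0 0 0 0; 0 -5.4 0 0 0 0 0; 0 -5.4 0 0 0 0 0; 0 -5.4 0 0 0 0 0'
python3 - <<'E'
from h import *
s=state();print(s['tool_pos'])
p,d=grab_frame('wrist');c=camera_info('wrist');W=cloud('wrist',d,c)
for c in tops(W,np.ones(d.shape,bool),.03,.11,300):print('obj',c[0],c[1],rect(c[2]),np.nanmax(c[2][:,2]))
p,d=grab_frame('scene');W=cloud('scene',d)
for c in tops(W,(W[...,0]>.35)&(W[...,0]<.76)&(abs(W[...,1])<.5),.03,.11,80):print('sc',c[0],c[1],rect(c[2]),np.nanmax(c[2][:,2]))
E
```

```text
t: 10.88
tool_pos: [0.5056, -0.3913, 0.1181]
orientation: [[1.0, -0.003, -0.003], [-0.003, -1.0, 0.003], [-0.003, -0.003, -1.0]]
force: [0.7, 0.2, 0.8]
grip_width: 0.0939
gripper_force: 0.0
t: 12.12
tool_pos: [0.6473, 0.0293, 0.1793]
orientation: [[1.0, -0.003, 0.0], [-0.003, -1.0, -0.0], [0.0, 0.0, -1.0]]
force: [1.2, 0.2, -0.6]
grip_width: 0.0941
gripper_force: 0.0
t: 12.75
tool_pos: [0.6481, 0.1886, 0.1789]
orientation: [[1.0, -0.004, -0.0], [-0.004, -1.0, -0.001], [-0.0, 0.001, -1.0]]
force: [0.6, -0.3, -1.0]
grip_width: 0.0941
gripper_force: 0.0
[0.64807693 0.18860394 0.17886067]
obj [68 60] 8311 (array([758.5, 390. ]), array([ 63.4, 125.9]), 25.4) 0.10999137937751086
obj [617  11] 895 (array([798.5, -60.9]), array([41.2, 15.5]), 68.8) 0.0717872983731363
obj [142 111] 6008 (array([723. , 336.8]), array([56.6, 57.1]), 39.8) 0.08635240252937093
obj [322 198] 3981 (array([644.4, 189.5]), array([63.3, 63.6]), 49.3) 0.0639878066312709
obj [324 313] 1655 (array([515.2, 188.9]), array([  3.3, 103.6]), 3.6) 0.06410596051479484
obj [314 361] 365 (array([514.6, 197. ]), array([ 3.6, 87.9]
[... 401 characters left out ...]
 (array([724., 334.]), array([57.4, 55.8]), 58.8) 0.08736407585926609
sc [415 190] 564 (array([644. , 186.1]), array([62.5, 64.4]), 46.6) 0.06517541865752274
sc [321 195] 388 (array([466.7,  28.2]), array([59.5, 59. ]), 64.3) 0.048888026757319514
sc [270 253] 982 (array([ 505.3, -186.6]), array([139.5,  70.2]), 51.8) 0.10991303589414003
sc [204 327] 3474 (array([ 507.7, -394.1]), array([318.5, 191.5]), 2.5) 0.06402298799238593
sc [205 332] 741 (array([ 508. , -394.5]), array([59.3, 59.2]), 4.3) 0.054948355369194846
sc [237 362] 832 (array([ 598.6, -392.5]), array([61.2, 60.6]), 43.5) 0.06023913593474728
sc [300 382] 462 (array([ 718.4, -341.4]), array([78.5, 55.9]), 51.6) 0.06250404824930367
```

```bash
python3 -m inch '-0.12 0 2 0 0 0 0; -0.12 0 3.7 0 0 0 0; -0.12 0 4.3 0 0 0 0; -0.12 0 4.55 0 0 0 0; -0.12 0 4.55 0 0 0 1; -0.12 0 4.55 0 0 0 1; -0.12 0 4.55 0 0 0 1; -0.12 0 4.55 0 0 0 1; -0.12 0 4.55 0 0 0 1; -0.12 0 3.5 0 0 0 1'
python3 -m inch '0 0 -2 0 0 0 1; 0 0 -3.5 0 0 0 1; 0 2 -3.5 0 0 0 1; 0 4 -3.5 0 0 0 1; 0 6 -3.5 0 0 0 1; 0 8 -3.5 0 0 0 1; 0 10 -3.5 0 0 0 1; 0 12 -3.5 0 0 0 1; 0 14 -3.5 0 0 0 1; 0 16 -3.5 0 0 0 1'
python3 -m inch '0 2 0 0 0 0 1; -1 3.5 0 0 0 0 1; -3 3.5 0 0 0 0 1; -5 3.5 0 0 0 0 1; -7 3.5 0 0 0 0 1; -7.6 3.5 0 0 0 0 1; -7.6 3.5 0 0 0 0 1; -7.6 3.5 2 0 0 0 1; -7.6 3.5 3.5 0 0 0 1'
```

```text
t: 14.1
tool_pos: [0.6431, 0.189, 0.0725]
orientation: [[1.0, -0.003, -0.004], [-0.003, -1.0, -0.001], [-0.004, 0.001, -1.0]]
force: [-0.3, 0.6, -0.5]
grip_width: 0.0635
gripper_force: 30.0
t: 15.35
tool_pos: [0.6427, -0.2924, 0.1791]
orientation: [[1.0, -0.003, 0.0], [-0.003, -1.0, 0.0], [0.0, -0.0, -1.0]]
force: [-0.2, -0.1, -0.5]
grip_width: 0.0639
gripper_force: 30.0
t: 16.48
tool_pos: [0.4162, -0.3942, 0.0721]
orientation: [[1.0, -0.001, 0.001], [-0.001, -1.0, 0.0], [0.001, -0.0, -1.0]]
force: [0.8, -1.1, -1.8]
grip_width: 0.0642
gripper_force: 30.0
```

```bash
python3 -m inch '0 0 0.9 0 0 0 1; 0 0 1.4 0 0 0 1; 0 0 1.5 0 0 0 1; 0 0 1.5 0 0 0 1; 0 0 1.5 0 0 0 0.3; 0 0 1.5 0 0 0 0; 0 0 1.5 0 0 0 0; 0 0 0.5 0 0 0 0; 0 0 -1.5 0 0 0 0; 0 0 -3.5 0 0 0 0'
python3 -m inch '0 0 -2 0 0 0 0.45; 0 0 -4 0 0 0 0.45; -1.1 -2 -4 0 0 0 0.45; -1.1 -4 -4 0 0 0 0.45; -1.1 -6 -4 0 0 0 0.45; -1.1 -7.7 -4 0 0 0 0.45; -1.1 -7.7 -4 0 0 0 0.45; -1.1 -7.7 -2 0 0 0 0.45; -1.1 -7.7 0 0 0 0 0.45; -1.1 -7.7 0 0 0 0 0.45'
python3 - <<'E'
from h import *
s=state();print(s['tool_pos'])
p,d=grab_frame('side');cv2.imwrite('pics/side1.png',p[:,:,::-1])
p,d=grab_frame('scene');W=cloud('scene',d);cv2.imwrite('pics/scene1.png',p[:,:,::-1])
for c in tops(W,(W[...,0]>.35)&(W[...,0]<.76)&(abs(W[...,1])<.5),.03,.11,80):print('sc',c[0],c[1],rect(c[2]),np.nanmax(c[2][:,2]))
for c in tops(W,(W[...,0]>.35)&(W[...,0]<.76)&(abs(W[...,1])<.5),.2,.23,80):print('sc',c[0],c[1],rect(c[2]),np.nanmax(c[2][:,2]))
E
```

```text
t: 17.73
tool_pos: [0.4144, -0.3946, 0.1806]
orientation: [[1.0, -0.003, -0.0], [-0.003, -1.0, 0.0], [-0.0, -0.0, -1.0]]
force: [-0.4, -0.1, -0.9]
grip_width: 0.0938
gripper_force: 0.0
t: 18.98
tool_pos: [0.3804, -0.1635, 0.1766]
orientation: [[1.0, -0.004, -0.006], [-0.003, -1.0, 0.003], [-0.006, -0.003, -1.0]]
force: [-0.3, 0.3, 1.2]
grip_width: 0.0518
gripper_force: 0.0
[ 0.38036332 -0.1634912   0.17660696]
sc [399 117] 743 (array([467.6, 367.1]), array([142.1,  72.7]), 13.1) 0.10996048898449429
sc [497 146] 354 (array([741.5, 446.3]), array([101.4,  38. ]), 84.7) 0.07667997926850101
sc [360 159] 927 (array([496.4, 162.6]), array([136.2,  70.5]), 51.6) 0.10982661935952787
sc [309 162] 165 (array([373.1,  90.7]), array([32.7, 44.7]), 86.1) 0.04145287063190917
sc [472 169] 594 (array([722.6, 334.4]), array([57.2, 56.4]), 47.6) 0.08716435937763534
sc [321 194] 383 (array([466.1,  28.8]), array([56.3, 60.8]), 39.6) 0.050216628935569
sc [270 253] 986 (array([ 505.4, -185.8]), array([139.8,  70.4]), 52.5) 0.10994430119008147
sc [204 327] 3456 (array([ 507.6, -394.1]), array([317.7, 191.4]), 2.5) 0.06352422174820327
sc [176 305] 779 (array([ 416.7, -396.5]), array([62.7, 63.7]), 43.6) 0.05214523380145686
sc [205 333] 741 (array([ 508.1, -394.8]), array([59.2, 58.9]), 7.4) 0.055891431577776984
sc [237 362] 827 (array([ 598.4, -391.9]), array([60.8, 60.6]), 61.0) 0.06087457164412102
sc [300 382] 465 (array([ 718.8, -341.2]), array([78.6, 58. ]), 49.6) 0.06244912376645839
sc [365 114] 1360 (array([469.8, 184.2]), array([ 93.1, 107.5]), 4.5) 0.21692007433834348
sc [264 208] 2540 (array([ 477.1, -164.5]), array([ 97.3, 108. ]), 3.1) 0.22814478987879927
```

View pics/side1.png

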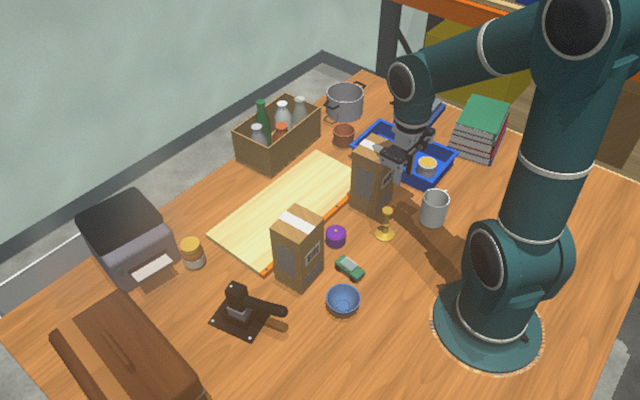

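```bash
python3 -m inch '0.8 0 0 0 0 0 0.45; 1.1 0 0 0 0 0 0.45; 1.3 0 0 0 0 0 0.45; 1.5 0 0 0 0 0 0.45; 1.7 0 0 0 0 0 0.45; 1.9 0 0 0 0 0 0.45; 2.1 0 0 0 0 0 0.45; 2.3 0 0 0 0 0 0.45; 2.5 0 0 0 0 0 0.45'
python3 - <<'E'
from h import *
p,d=grab_frame('scene');W=cloud('scene',d)
for c in tops(W,(W[...,0]>.35)&(W[...,0]<.7)&(abs(W[...,1])<.3),.19,.25,80):print('sc',c[0],c[1],rect(c[2]),np.nanmin(c[2],0),np.nanmax(c[2],0))
E
```

```text
t: 20.2
tool_pos: [0.4577, -0.1639, 0.1788]
orientation: [[1.0, -0.003, -0.0], [-0.003, -1.0, 0.0], [-0.0, -0.0, -1.0]]
force: [-0.4, 0.2, -0.1]
grip_width: 0.0516
gripper_force: 0.3
sc [365 116] 1523 (array([469.5, 183.6]), array([ 93.7, 106.5]), 4.4) [0.42191168 0.12737647 0.19008858] [0.51981867 0.23969588 0.21742154]
sc [281 220] 3042 (array([ 513.4, -163.2]), array([132.4, 106.6]), 3.6) [ 0.44928417 -0.21732327  0.19003776] [ 0.58203323 -0.10691177  0.24199086]
```

```bash
python3 -m inch '0.25 0 0 0 0 0 0.45; 0.5 0 0 0 0 0 0.45; 0.75 0 0 0 0 0 0.45; 1 0 0 0 0 0 0.45; 1.25 0 0 0 0 0 0.45; 1.5 0 0 0 0 0 0.45; 1.75 0 0 0 0 0 0.45; 2 0 0 0 0 0 0.45; 2 0 0 0 0 0 0.45; 2 0 0 0 0 0 0.45'
cat > lie.py <<'E'
from h import *
import sys
for n in['scene','side']:
    p,d=grab_frame(n);W=cloud(n,d);cv2.imwrite(f'pics/{n}_{sys.argv[1]}.png',p[:,:,::-1])
    for lo,hi in((.095,.125),(.195,.24)):
        for c in tops(W,(W[...,0]>.4)&(W[...,0]<.8)&(abs(W[...,1])<.29),lo,hi,200):print(n,lo,c[0],c[1],rect(c[2]),np.nanmin(c[2],0),np.nanmax(c[2],0))
E
python3 lie.py 2
```

```text
t: 21.5
tool_pos: [0.5171, -0.1642, 0.1788]
orientation: [[1.0, -0.003, -0.0], [-0.003, -1.0, 0.0], [-0.0, -0.0, -1.0]]
force: [0.4, 0.1, -0.4]
grip_width: 0.0511
gripper_force: 0.0
scene 0.095 [361 150] 382 (array([496.9, 162.2]), array([135.7,  69.5]), 51.8) [0.42766411 0.12819941 0.09502835] [0.51963139 0.23701075 0.1247954 ]
scene 0.095 [313 269] 5164 (array([ 596.7, -162.4]), array([107. , 225.8]), 89.7) [ 0.48399272 -0.21626777  0.09508499] [ 0.70966445 -0.10881313  0.1154335 ]
scene 0.195 [365 114] 1438 (array([469.5, 184. ]), array([ 93.7, 107.5]), 4.3) [0.42217168 0.12855644 0.19504349] [0.52004014 0.23982614 0.2176589 ]
side 0.095 [342 164] 1831 (array([ 595.7, -158.3]), array([231.1, 111.9]), 0.5) [ 0.4798788  -0.21477471  0.09503484] [ 0.71126608 -0.10257547  0.11852884]
side 0.095 [298 257] 369 (array([441.3, 207.6]), array([137.3,  72.2]), 52.4) [0.41730496 0.13114394 0.09507834] [0.51173194 0.24326503 0.12496331]
side 0.195 [297 226] 1439 (array([467.6, 187.1]), array([ 95.1, 109. ]), 4.1) [0.41789209 0.13070445 0.19500264] [0.51600615 0.24377423 0.22105579]
```

The right carton lies flat and square, with its foot at x≈484 and about 50 mm of overhang. I'll nudge it further onto the board.

```bash
python3 -m inch '-1.5 0 0 0 0 0 0.45; -2.6 0 0 0 0 0 0.45; -2.6 0 0.5 0 0 0 0.45; -2.6 0 2.2 0 0 0 0.45; -2.6 0 3.8 0 0 0 0.45; -2.2 0 3.8 0 0 0 0.45; -1.7 0 3.8 0 0 0 0.45; -1.4 0 3.8 0 0 0 0.45; -1.2 0 3.8 0 0 0 0.45; -1 0 3.8 0 0 0 0.45'
python3 -m inch '0.2 0 0 0 0 0 0.45; 0.4 0 0 0 0 0 0.45; 0.55 0 0 0 0 0 0.45; 0.55 0 0 0 0 0 0.45; -0.5 0 0 0 0 0 0.45; -1.5 0 0 0 0 0 0.45; -1.8 0 -2 0 0 0 0.45; -1.8 0 -4 0 0 0 0.45; -1.8 0 -6 0 0 0 0.45; -1.8 0 -8 0 0 0 0.45'
python3 lie.py 3
```

```text
t: 22.85
tool_pos: [0.4876, -0.1642, 0.0654]
orientation: [[1.0, -0.003, 0.0], [-0.003, -1.0, -0.0], [0.0, 0.0, -1.0]]
force: [-2.8, 0.4, 1.4]
grip_width: 0.0519
gripper_force: 1.4
t: 24.1
tool_pos: [0.433, -0.1637, 0.3072]
orientation: [[1.0, -0.003, 0.001], [-0.003, -1.0, -0.0], [0.001, 0.0, -1.0]]
force: [0.5, -0.3, -0.6]
grip_width: 0.0519
gripper_force: 0.0
scene 0.095 [361 150] 379 (array([497. , 164.4]), array([137.8,  69.7]), 53.2) [0.42779232 0.12811747 0.0950628 ] [0.51963683 0.24048946 0.12497944]
scene 0.095 [324 277] 5429 (array([ 626.7, -162.4]), array([107.5, 225.7]), 89.9) [ 0.5137579  -0.21618454  0.0950146 ] [ 0.73957924 -0.108567    0.11543211]
scene 0.195 [365 114] 1436 (array([469.6, 183.7]), array([ 93.9, 107.8]), 4.1) [0.42211531 0.12771499 0.19500033] [0.51910916 0.24037174 0.21745615]
side 0.095 [334 161] 1843 (array([ 624.7, -157.6]), array([114.6, 232.1]), 88.7) [ 0.50924069 -0.21690208  0.09509892] [ 0.74084466 -0.10076229  0.11817579]
side 0.095 [298 257] 361 (array([440.8, 208.4]), array([137.1,  70.8]), 52.3) [0.41775968 0.13256592 0.09519382] [0.50987074 0.24361828 0.12494283]
side 0.195 [297 226] 1439 (array([467.8, 187.3]), array([ 94.3, 108.7]), 4.1) [0.41852821 0.13003287 0.1950465 ] [0.51605985 0.24273838 0.21981357]
```

```bash
python3 -m inch '-1 -2 0 0 0 0 0.45; -1.75 -4 0 0 0 0 0.45; -1.75 -6 0 0 0 0 0.45; -1.75 -8 0 0 0 0 0.45; -1.75 -10 0 0 0 0 0.45; -1.75 -11.65 0 0 0 0 0.45; -1.75 -11.65 0 0 0 0 0.45; -1.75 -11.65 2 0 0 0 0.45; -1.75 -11.65 4 0 0 0 0.45; -1.75 -11.65 4.3 0 0 0 0.45'
python3 -m inch '0.5 0 0 0 0 0 0.45; 0.9 0 0 0 0 0 0.45; 1.1 0 0 0 0 0 0.45; 1.3 0 0 0 0 0 0.45; 1.5 0 0 0 0 0 0.45; 1.7 0 0 0 0 0 0.45; 1.9 0 0 0 0 0 0.45; 2.1 0 0 0 0 0 0.45; 2.3 0 0 0 0 0 0.45; 2.5 0 0 0 0 0 0.45'
python3 lie.py 4
```

```text
t: 25.45
tool_pos: [0.3802, 0.1845, 0.1735]
orientation: [[1.0, -0.003, -0.005], [-0.003, -1.0, -0.001], [-0.005, 0.001, -1.0]]
force: [0.4, -0.4, 1.3]
grip_width: 0.0515
gripper_force: 0.0
t: 26.7
tool_pos: [0.4573, 0.1855, 0.1759]
orientation: [[1.0, -0.003, -0.0], [-0.003, -1.0, 0.0], [-0.0, -0.0, -1.0]]
force: [-0.4, -0.4, 0.2]
grip_width: 0.0519
gripper_force: 0.2
scene 0.095 [363 159] 275 (array([506.2, 135.7]), array([99.7, 24.8]), 17.0) [0.45487015 0.1302547  0.09504286] [0.55612388 0.16182059 0.12493371]
scene 0.095 [324 277] 5433 (array([ 626.5, -162. ]), array([107.4, 226. ]), 89.9) [ 0.51337262 -0.21577323  0.0950499 ] [ 0.73951733 -0.10830981  0.11646739]
scene 0.195 [386 123] 1600 (array([530.3, 188.1]), array([ 98. , 108.9]), 3.0) [0.4839124  0.1313604  0.19503704] [0.58121336 0.24473952 0.235057  ]
side 0.095 [346 167] 1093 (array([ 575.9, -157.9]), array([131.5, 112.9]), 0.3) [ 0.50984515 -0.21424485  0.09507963] [ 0.64132078 -0.10128092  0.11839426]
side 0.095 [288 253] 483 (array([476. , 211.7]), array([144. ,  78.8]), 50.2) [0.44511291 0.13433906 0.09504062] [0.5523103  0.24586061 0.12494219]
side 0.195 [266 217] 463 (array([529.9, 192.4]), array([ 99.8, 107.1]), 4.1) [0.47644853 0.1416747  0.19501513] [0.58231456 0.24729421 0.22371788]
```

```bash
python3 -m inch '0.25 0 0 0 0 0 0.45; 0.5 0 0 0 0 0 0.45; 0.75 0 0 0 0 0 0.45; 1 0 0 0 0 0 0.45; 1.25 0 0 0 0 0 0.45; 1.5 0 0 0 0 0 0.45; 1.75 0 0 0 0 0 0.45; 2 0 0 0 0 0 0.45; 2 0 0 0 0 0 0.45; 2 0 0 0 0 0 0.45'
python3 lie.py 5
```

```text
t: 28.05
tool_pos: [0.5167, 0.1854, 0.1758]
orientation: [[1.0, -0.003, -0.0], [-0.003, -1.0, 0.0], [-0.0, -0.0, -1.0]]
force: [0.1, -0.0, 0.8]
grip_width: 0.0518
gripper_force: 0.0
scene 0.095 [406 170] 3103 (array([603.3, 187.7]), array([107. , 215.4]), 88.8) [0.49501534 0.1334221  0.09513737] [0.71118302 0.24173404 0.11311653]
scene 0.095 [324 277] 5434 (array([ 626.5, -162.2]), array([107.3, 225.8]), 89.9) [ 0.5135357  -0.21603236  0.0950017 ] [ 0.73938051 -0.10848806  0.11526004]
side 0.095 [336 160] 1759 (array([ 620.2, -159.6]), array([114.5, 222.6]), 89.6) [ 0.50902962 -0.21648602  0.09505177] [ 0.73112335 -0.10163286  0.11888952]
side 0.095 [261 230] 1996 (array([600.2, 192.5]), array([107.5, 218.5]), 89.4) [0.49062366 0.13764935 0.09509554] [0.70938884 0.24728652 0.11504904]
```

```bash
python3 -m inch '-1.5 0 0 0 0 0 0.45; -2.6 0 0 0 0 0 0.45; -2.6 0 0.5 0 0 0 0.45; -2.6 0 2.2 0 0 0 0.45; -2.6 0 3.7 0 0 0 0.45; -2.2 0 3.7 0 0 0 0.45; -1.5 0 3.7 0 0 0 0.45; -1.1 0 3.7 0 0 0 0.45; -0.9 0 3.7 0 0 0 0.45; -0.7 0 3.7 0 0 0 0.45'
python3 -m inch '0.2 0 0 0 0 0 0.45; 0.32 0 0 0 0 0 0.45; 0.32 0 0 0 0 0 0.45; -0.5 0 0 0 0 0 0.45; -1.5 0 0 0 0 0 0.45; -1.8 0 -2 0 0 0 0.2; -1.8 0 -4 0 0 0 0; -1.8 0 -6 0 0 0 0; -1.8 0 -8 0 0 0 0'
python3 -m inch '0 -2 0 0 0 0 0; 0 -4 0 0 0 0 0; 0 -4.5 0 0 0 0 0; 0 -4.5 0 0 0 0 0'
python3 lie.py 6
python3 - <<'E'
from h import *
s=state();print(s['tool_pos'])
p,d=grab_frame('wrist');cv2.imwrite('pics/w2.png',p[:,:,::-1]);c=camera_info('wrist');W=cloud('wrist',d,c);np.savez('w2.npz',p=p,W=W)
A=(W[...,1]>.27)&(W[...,1]<.47)&(W[...,0]<.65)&(W[...,0]>.2)
for lo,hi in((.004,.014),(.036,.045),(.06,.135),(.12,.135)):
  for c in tops(W,A,lo,hi,60):print(lo,c[0],c[1],rect(c[2]),np.nanmin(c[2],0),np.nanmax(c[2],0))
E
```

```text
t: 29.4
tool_pos: [0.496, 0.1855, 0.0654]
orientation: [[1.0, -0.003, 0.0], [-0.003, -1.0, 0.0], [0.0, -0.0, -1.0]]
force: [-3.7, -0.8, 1.8]
grip_width: 0.052
gripper_force: 1.4
t: 30.52
tool_pos: [0.4415, 0.1855, 0.307]
orientation: [[1.0, -0.003, 0.001], [-0.003, -1.0, -0.0], [0.001, 0.0, -1.0]]
force: [1.6, -0.1, -0.8]
grip_width: 0.0883
gripper_force: 0.0
t: 31.02
tool_pos: [0.4419, 0.3211, 0.3045]
orientation: [[1.0, -0.001, -0.001], [-0.001, -1.0, 0.0], [-0.001, -0.0, -1.0]]
force: [0.6, -0.6, 0.3]
grip_width: 0.0942
gripper_force: 0.0
scene 0.095 [413 174] 3162 (array([623.2, 189.8]), array([109. , 214.8]), 89.8) [0.51584625 0.13506974 0.09500251] [0.73055511 0.24417625 0.11302122]
scene 0.095 [324 277] 5426 (array([ 626.4, -162.1]), array([107.4, 225.5]), 90.0) [ 0.51364785 -0.21581705  0.09500112] [ 0.73920137 -0.10834888  0.11641338]
side 0.095 [334 161] 1844 (array([ 624.8, -157.1]), array([113.8, 231.6]), 89.5) [ 0.5089789  -0.2143277   0.09501719] [ 0.74050713 -0.10033652  0.11885078]
side 0.095 [272 236] 1133 (array([565.1, 193.5]), array([107.1, 107.5]), 89.4) [0.51115248 0.13964345 0.09500091] [0.6188809  0.24722197 0.11633438]
[0.44256705 0.31935193 0.30472118]
0.004 [279 120] 4193 (array([499.8, 378.4]), array([129.8, 114.9]), 13.1) [0.42432939 0.30936725 0.00401526] [0.57444838 0.44708908 0.01292435]
0.004 [279 119] 380 (array([499.3, 379.7]), array([64.2, 55.8]), 13.3) [0.46990589 0.34595498 0.00458565] [0.53650465 0.41408831 0.01393979]
0.036 [277 119] 531 (array([499.6, 378.4]), array([74. , 68.2]), 13.3) [0.46628722 0.33760868 0.03608804] [0.54277709 0.41900809 0.0418351 ]
0.06 [278 173] 3988 (array([443.9, 364.5]), array([158.8,  38.4]), 14.0) [0.36733068 0.33393395 0.06024515] [0.5234692  0.40115205 0.12844686]
0.12 [267 128] 1508 (array([499.6, 378.2]), array([43.7, 37.9]), 14.3) [0.47525023 0.35594325 0.12006584] [0.52344884 0.39997808 0.12844686]
```

View pics/w2.png

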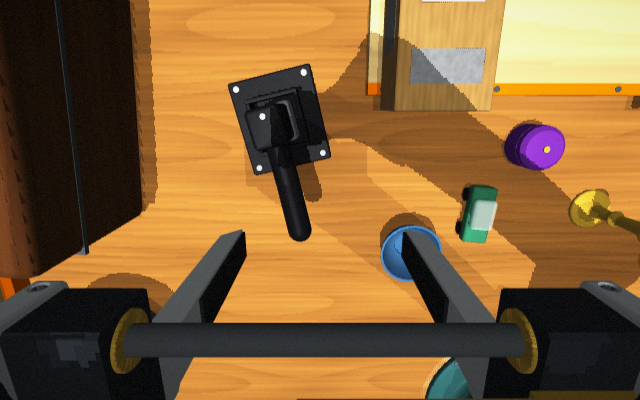

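Scanner is upright in the holder, top centre at px (265,125), i.e. (500,378), yaw 13.3°, handle towards the robot. Moving above it.

```bash
python3 -m inch '1.92 -1.96 0 0 0 -1.66 0; 1.92 -1.96 0 0 0 -1.66 0; 1.92 -1.96 2 0 0 -1.66 0; 1.92 -1.96 3 0 0 -1.66 0; 1.92 -1.96 3 0 0 -1.66 0; 1.92 -1.96 3 0 0 -1.66 0'
python3 - <<'E'
from h import *
s=state();R=np.array(s['orientation']);print(s['tool_pos'],np.degrees(np.arctan2(R[1,0],R[0,0])))
p,d=grab_frame('wrist');c=camera_info('wrist');W=cloud('wrist',d,c)
A=(W[...,1]>.27)&(W[...,1]<.47)&(W[...,0]<.65)&(W[...,0]>.2)
for lo,hi in((.004,.014),(.036,.045),(.12,.135)):
  for c in tops(W,A,lo,hi,60):print(lo,c[0],c[1],rect(c[2]),np.nanmin(c[2],0),np.nanmax(c[2],0))
E
```

```text
t: 31.92
tool_pos: [0.5008, 0.379, 0.2166]
orientation: [[0.974, 0.226, 0.002], [0.226, -0.974, 0.001], [0.002, -0.001, -1.0]]
force: [-1.0, -0.4, 0.2]
grip_width: 0.0939
gripper_force: 0.0
[0.500782   0.37898808 0.21663924] 13.053804284330473
0.004 [324 174] 5565 (array([500.2, 379.1]), array([128.5, 114.9]), 13.2) [0.42527797 0.30942126 0.00400554] [0.57433116 0.44854075 0.01397691]
0.004 [324 179] 451 (array([497.3, 378.3]), array([59.6, 58.4]), 13.1) [0.46161493 0.34332427 0.00471467] [0.53285156 0.41342627 0.01392967]
0.036 [324 182] 952 (array([499.8, 378.9]), array([73.5, 68.1]), 13.1) [0.4569979  0.33760529 0.03609343] [0.5429606  0.41934888 0.04161708]
0.036 [324 161] 60 (array([523.4, 384.5]), array([ 1.3, 40.7]), 13.8) [0.51790546 0.36459376 0.0361932 ] [0.52796972 0.40414736 0.04493877]
0.12 [323 205] 2233 (array([500.1, 379. ]), array([43. , 37.8]), 14.2) [0.47639581 0.35641073 0.12005506] [0.52419102 0.40131309 0.12714024]
```

```bash
python3 -m inch '0 0 1.5 0 0 0 0; 0 0 2.8 0 0 0 0; 0 0 3.5 0 0 0 0; 0 0 3.77 0 0 0 0; 0 0 3.77 0 0 0 0; 0 0 3.77 0 0 0 1; 0 0 3.77 0 0 0 1; 0 0 3.77 0 0 0 1; 0 0 3.77 0 0 0 1; 0 0 3.77 0 0 0 1'
python3 -m inch '0 0 0 0 0 0 1; 0 0 0 0 0 0 1; 0 0 0 0 0 0 1'; python3 -c "
from workcell import state;s=state();print(s['tool_pos'])"
```

```text
t: 33.22
tool_pos: [0.5001, 0.3792, 0.1018]
orientation: [[0.974, 0.227, -0.0], [0.227, -0.974, 0.0], [0.0, -0.0, -1.0]]
force: [-0.2, -0.3, -0.3]
grip_width: 0.0474
gripper_force: 0.0
t: 33.6
tool_pos: [0.5, 0.3792, 0.1018]
orientation: [[0.974, 0.227, -0.0], [0.227, -0.974, -0.0], [-0.0, -0.0, -1.0]]
force: [0.4, -0.9, 0.5]
grip_width: 0.0375
gripper_force: 29.9
[0.50000789 0.37919014 0.10176616]
```

```bash
python3 -m inch '0 0 -0.5 0 0 0 1; 0 0 -1.2 0 0 0 1; 0 0 -2.2 0 0 0 1; 0 0 -3.4 0 0 0 1; 0 0 -4.6 0 0 0 1; 0 0 -5.8 0 0 0 1; 0 0 -6.5 0 0 0 1; 0 0 -6.77 0 0 0 1; 0 0 -6.77 0 0 0 1'
python3 -m inch '0.3 0.7 0 0 0 0 1; 0.8 1.8 0 0 0 0 1; 1.3 3 0 0 0 0 1; 1.8 4.2 0 0 0 0 1; 2.3 5.4 0 0 0 0 1; 2.8 6.5 0 0 0 0 1; 3 7 0 0 0 0 1; 3.09 7.15 0 0 0 0 1; 3.09 7.15 0 0 0 0 1; 3.09 7.15 0 0 0 0 1'
python3 - <<'E'
from h import *
s=state();R=np.array(s['orientation']);print(s['tool_pos'])
p,d=grab_frame('wrist');cv2.imwrite('pics/w3.png',p[:,:,::-1]);c=camera_info('wrist');W=cloud('wrist',d,c)
h=cv2.cvtColor(p,cv2.COLOR_RGB2HSV)
for c in tops(W,(h[...,1]<60)&(h[...,2]>90),.09,.13,100):print('label',c[0],c[1],rect(c[2]),np.nanmedian(c[2],0))
p,d=grab_frame('side');cv2.imwrite('pics/side7.png',p[:,:,::-1]);
E
```

```text
t: 34.72
tool_pos: [0.5, 0.3792, 0.3054]
orientation: [[0.974, 0.227, 0.001], [0.227, -0.974, 0.0], [0.001, -0.0, -1.0]]
force: [-1.2, -0.3, -2.2]
grip_width: 0.0379
gripper_force: 29.9
t: 35.98
tool_pos: [0.6382, 0.1926, 0.305]
orientation: [[0.974, 0.228, -0.0], [0.228, -0.974, 0.0], [-0.0, -0.0, -1.0]]
force: [0.1, 0.9, -1.7]
grip_width: 0.0379
gripper_force: 29.9
[0.63823539 0.19258677 0.30500775]
label [162   9] 565 (array([766.2, 378. ]), array([14.5, 50.9]), 13.8) [0.76842177 0.37010972 0.12671655]
label [326 165] 764 (array([647. , 191.4]), array([28.4, 61.6]), 0.3) [0.65332834 0.19784448 0.10960477]
label [611 240] 1332 (array([ 644. , -160.3]), array([42.9, 64.8]), 0.3) [ 0.64323093 -0.15884751  0.11149951]
label [564 298] 555 (array([ 559. , -138.1]), array([34.5, 32.8]), 0.1) [ 0.55816398 -0.13619874  0.11118687]
```

View pics/w3.png

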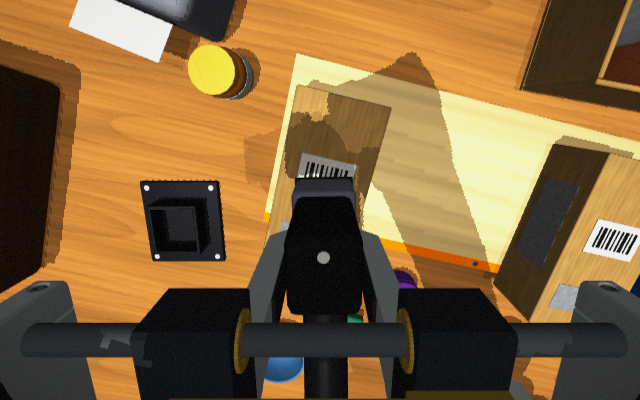

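The scanner hangs plumb over the left label (326,165), within 2 mm. The right label is at (611,240), i.e. (644,-160). Holding for about 1.9 s, then moving on.

```bash
python3 -m inch '0.05 0 0 0 0 0 1; 0.05 0 0 0 0 0 1; 0.05 0 0 0 0 0 1; 0.05 0 0 0 0 0 1; 0.05 0 0 0 0 0 1; 0.05 0 0 0 0 0 1; 0.05 0 0 0 0 0 1; 0.05 0 0 0 0 0 1; 0.05 0 0 0 0 0 1; 0.05 0 0 0 0 0 1'
python3 -m inch '0 0 0 0 0 0 1; 0 0 0 0 0 0 1; 0 0 0 0 0 0 1; 0 0 0 0 0 0 1; 0 0 0 0 0 0 1'
python3 -m inch '-0.1 0.5 -0.07 0 0 0 1; -0.3 1.5 -0.07 0 0 0 1; -0.6 2.8 -0.07 0 0 0 1; -0.9 4.1 -0.07 0 0 0 1; -1.2 5.4 -0.07 0 0 0 1; -1.5 6.7 -0.07 0 0 0 1; -1.8 8 -0.07 0 0 0 1; -2.1 9.3 -0.07 0 0 0 1; -2.3 10.5 -0.07 0 0 0 1; -2.45 11.2 -0.07 0 0 0 1'
python3 -m inch '-0.05 0.3 0 0 0 0 1; -0.05 0.3 0 0 0 0 1; -0.05 0.3 0 0 0 0 1; -0.05 0.3 0 0 0 0 1; -0.05 0.3 0 0 0 0 1; -0.05 0.3 0 0 0 0 1; -0.05 0.3 0 0 0 0 1; -0.05 0.3 0 0 0 0 1; -0.05 0.3 0 0 0 0 1; -0.05 0.3 0 0 0 0 1'
python3 -m inch '0 0 0 0 0 0 1; 0 0 0 0 0 0 1; 0 0 0 0 0 0 1; 0 0 0 0 0 0 1; 0 0 0 0 0 0 1; 0 0 0 0 0 0 1'
python3 lie.py 8
python3 -c "
from workcell import state;s=state();print(s['tool_pos'],s['orientation'])"
```

```text
t: 37.33
tool_pos: [0.6404, 0.1917, 0.3049]
orientation: [[0.974, 0.227, -0.0], [0.227, -0.974, 0.0], [-0.0, -0.0, -1.0]]
force: [-0.5, -0.2, -1.5]
grip_width: 0.0379
gripper_force: 29.9
t: 37.95
tool_pos: [0.6404, 0.1916, 0.3049]
orientation: [[0.974, 0.227, -0.0], [0.227, -0.974, 0.0], [-0.0, -0.0, -1.0]]
force: [0.1, 0.7, -1.9]
grip_width: 0.0382
gripper_force: 29.9
t: 39.2
tool_pos: [0.6446, -0.1553, 0.3069]
orientation: [[0.975, 0.224, -0.0], [0.224, -0.975, -0.0], [-0.0, 0.0, -1.0]]
force: [-0.5, 0.3, -2.9]
grip_width: 0.0384
gripper_force: 29.9
t: 40.45
tool_pos: [0.6456, -0.1614, 0.3069]
orientation: [[0.974, 0.227, -0.0], [0.227, -0.974, 0.0], [-0.0, -0.0, -1.0]]
force: [-0.8, 0.0, -1.1]
grip_width: 0.0383
gripper_force: 29.9
t: 41.2
tool_pos: [0.6456, -0.1614, 0.3069]
orientation: [[0.974, 0.227, -0.0], [0.227, -0.974, 0.0], [-0.0, -0.0, -1.0]]
force: [0.3, 0.3, -1.4]
grip_width: 0.0378
gripper_force: 29.9
scene 0.095 [419 174] 2975 (array([623.2, 188.9]), array([214.7, 108.5]), 0.1) [0.51571406 0.13476685 0.09505671] [0.73053922 0.24324924 0.11307453]
scene 0.095 [324 281] 4744 (array([ 626.3, -161.9]), array([107.8, 226.2]), 89.9) [ 0.51317292 -0.21604414  0.09508372] [ 0.73945086 -0.10820474  0.11557711]
scene 0.195 [331 258] 205 (array([ 658.3, -172.7]), array([66.8, 34.4]), 55.0) [ 0.62517122 -0.1908454   0.21541321] [ 0.67503245 -0.13551455  0.23998598]
side 0.095 [334 161] 1846 (array([ 624.8, -158.7]), array([114.3, 230. ]), 89.9) [ 0.50976279 -0.21590113  0.09524694] [ 0.73976542 -0.10159547  0.11762567]
side 0.095 [256 227] 2473 (array([620.9, 192.5]), array([108. , 220.1]), 89.7) [0.51086928 0.13841956 0.09514149] [0.7308603  0.24700923 0.1156838 ]
[ 0.64562488 -0.16139648  0.30697949] [[ 9.73960201e-01  2.26719038e-01 -6.89270948e-05]
 [ 2.26719041e-01 -9.73960201e-01  4.78921755e-05]
 [-5.62741792e-05 -6.22721577e-05 -9.99999996e-01]]
```

```bash
python3 -m inch '0 -0.6 0 0 0 0 1; 0 -1.7 0 0 0 0 1; -0.1 -3 0 0 0 0 1; -0.2 -4.4 0 0 0 0 1; -0.2 -5.8 0 0 0 0 1; -0.3 -7.2 0 0 0 0 1; -0.3 -8.6 0 0 0 0 1; -0.4 -10 0 0 0 0 1; -0.4 -11.4 0 0 0 0 1; -0.4 -12.6 0 0 0 0 1'
python3 -m inch '0 -1.3 0 0 0 0 1; -0.1 -2.6 0 0 0 0 1; -0.15 -3.9 0 0 0 0 1; -0.2 -5 0 0 0 0 1; -0.24 -5.7 0 0 0 0 1; -0.24 -6.05 0 0 0 0 1; -0.24 -6.05 0 0 0 0 1; -0.24 -6.05 0 0 0 0 1'
python3 - <<'E'
from h import *
s=state();R=np.array(s['orientation']);d=np.array([.5000,.3792,.1018])-s['tool_pos'];print(s['tool_pos'],np.round(R.T@d/.03,2))
p,d=grab_frame('side');cv2.imwrite('pics/side9.png',cv2.resize(p[180:380,120:420,::-1],None,fx=2,fy=2))
E
```

```text
t: 42.55
tool_pos: [0.5466, 0.2066, 0.3072]
orientation: [[0.974, 0.228, 0.0], [0.228, -0.974, 0.0], [0.0, 0.0, -1.0]]
force: [1.2, 0.2, -1.5]
grip_width: 0.0376
gripper_force: 29.9
t: 43.55
tool_pos: [0.5004, 0.3784, 0.307]
orientation: [[0.974, 0.226, 0.0], [0.226, -0.974, -0.0], [0.0, 0.0, -1.0]]
force: [0.0, -0.2, -2.1]
grip_width: 0.038
gripper_force: 29.9
[0.50041467 0.37838769 0.30696692] [-0.01 -0.03  6.84]
```

View pics/side9.png

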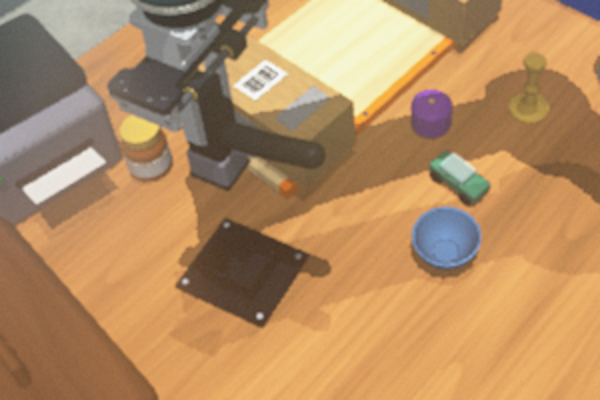

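The scanner hangs straight, nose down, above the holder (nose at crop (215,165), holder at (240,270)). Inserting it.

```bash
python3 -m inch '0 -0.03 0.5 0 0 0 1; 0 -0.03 1.5 0 0 0 1; 0 -0.03 2.7 0 0 0 1; 0 -0.03 3.9 0 0 0 1; 0 -0.03 4.7 0 0 0 1; 0 -0.03 5.3 0 0 0 1; 0 -0.03 5.8 0 0 0 1; 0 -0.03 6.2 0 0 0 1; 0 -0.03 6.5 0 0 0 1; 0 -0.03 6.5 0 0 0 1'
python3 -m inch '0 0 0.15 0 0 0 1; 0 0 0.28 0 0 0 1; 0 0 0.34 0 0 0 1; 0 0 0.34 0 0 0 1'
```

```text
t: 44.85
tool_pos: [0.4997, 0.38, 0.1116]
orientation: [[0.974, 0.227, -0.0], [0.227, -0.974, -0.0], [-0.001, 0.0, -1.0]]
force: [-0.6, -0.2, -1.3]
grip_width: 0.0379
gripper_force: 29.9
t: 45.35
tool_pos: [0.4999, 0.3801, 0.1019]
orientation: [[0.974, 0.227, 0.0], [0.227, -0.974, 0.0], [0.0, -0.0, -1.0]]
force: [0.0, 0.7, -1.2]
grip_width: 0.0378
gripper_force: 29.9
```

```bash
python3 -m inch '0 0 0.02 0 0 0 0.5; 0 0 0.02 0 0 0 0.3; 0 0 0.02 0 0 0 0; 0 0 0.02 0 0 0 0; 0 0 0.02 0 0 0 0; 0 0 -1 0 0 0 0; 0 0 -2.5 0 0 0 0; 0 0 -4 0 0 0 0; 0 0 -6 0 0 0 0; -1 0 -8 0 0 0 0'
python3 -m inch '-2 0 -1 0 0 0 0; -3.5 0 -1 0 0 0 0; -3.5 0 -1 0 0 0 0; -3.5 0 -1 0 0 0 0'
python3 lie.py 10
python3 - <<'E'
from h import *
p,d=grab_frame('scene');W=cloud('scene',d);cv2.imwrite('pics/scene10.png',p[:,:,::-1])
for c in tops(W,(W[...,0]>.25)&(W[...,0]<.76)&(abs(W[...,1])<.45),.03,.13,80):print('sc',c[0],c[1],rect(c[2]),np.nanmax(c[2][:,2]))
E
```

```text
t: 46.6
tool_pos: [0.4732, 0.3734, 0.3393]
orientation: [[0.974, 0.225, -0.0], [0.225, -0.974, 0.001], [-0.0, -0.001, -1.0]]
force: [0.2, -0.3, -0.1]
grip_width: 0.0937
gripper_force: 0.0
t: 47.1
tool_pos: [0.371, 0.3496, 0.3679]
orientation: [[0.974, 0.226, 0.001], [0.226, -0.974, -0.0], [0.001, 0.0, -1.0]]
force: [0.2, 0.2, 0.1]
grip_width: 0.0938
gripper_force: 0.0
scene 0.095 [413 174] 3162 (array([623. , 188.7]), array([214.8, 108.9]), 0.0) [0.51559568 0.13432697 0.09503301] [0.73041199 0.243184   0.113243  ]
scene 0.095 [324 277] 5427 (array([ 626.6, -162.1]), array([107.5, 225.6]), 89.8) [ 0.5136704  -0.21594405  0.09502704] [ 0.7393648  -0.10807914  0.11560355]
side 0.095 [334 161] 1808 (array([ 623.2, -158.8]), array([114.5, 229.5]), 89.5) [ 0.50844781 -0.21568524  0.09502706] [ 0.73829139 -0.10084948  0.11795397]
side 0.095 [232 212] 531 (array([700.7, 192.9]), array([107.5,  64.8]), 89.4) [0.66831189 0.13904494 0.09526219] [0.73319816 0.24647952 0.11547818]
side 0.095 [282 239] 442 (array([540. , 193.1]), array([ 56.4, 104.9]), 0.8) [0.51160203 0.14098302 0.09504738] [0.56
[... 494 characters left out ...]
ray([370.7, -84.1]), array([31.4, 30.4]), 31.3) 0.10898334488334083
sc [321 195] 386 (array([467.4,  28.3]), array([57.9, 59. ]), 6.9) 0.05103646999745948
sc [194 220] 1185 (array([ 299.7, -238.1]), array([ 80.8, 106.1]), 33.3) 0.0940147094740642
sc [324 282] 6541 (array([ 626.6, -162.3]), array([107.3, 225.8]), 89.9) 0.11589759371530683
sc [214 326] 3032 (array([ 506.7, -371.9]), array([318.4, 146.7]), 2.5) 0.06381655194506253
sc [205 332] 743 (array([ 507.9, -394.7]), array([59.8, 58.9]), 4.6) 0.05565229274446881
sc [237 362] 828 (array([ 598.5, -392.3]), array([61. , 60.3]), 57.6) 0.061324815342485905
sc [300 382] 464 (array([ 718.3, -341.4]), array([78.5, 56. ]), 52.0) 0.0625682254697496
```

View pics/side_10.png

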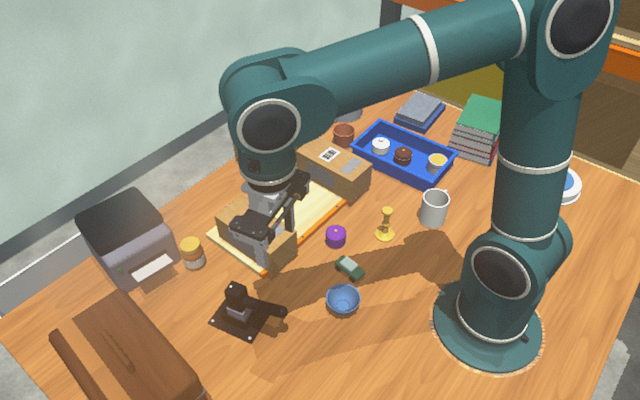

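View pics/scene10.png

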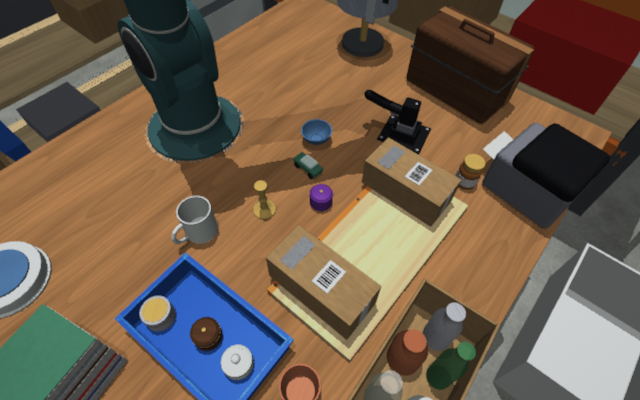

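The scanner is parked (405,120), both cartons lie label up at (410,180) and (325,280), all three pieces stand in the crate, and the bystanders have not moved.

```bash
python3 -c "
from workcell import finish_job;print(finish_job())"
```

```text
the job is handed in; nothing more can be done
None
```

I handed the job in after about 47 s of robot time: the sugar bowl, trinket and tin stand in the crate, the left and right cartons lie label up on the board (the middle one was absent), both labels had the scanner held over them from left to right, and the scanner is back nose down in its holder; the hand-in returned no verdict.

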